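# Top up the foot-bath portion on the bathroom scale

## Robot

A 7-joint arm with a two-finger parallel gripper is mounted at the origin on the work surface. World frame = base frame: x ahead of the robot, y to its left, z up, the work surface at z = 0. Lengths are in m, angles in rad, forces in N, time in s.
With the tool pointing down it reaches from about 0.425 to 0.875 m from the base axis. Payload 4.7 kg.
Tool frame: the origin (TCP) lies on the centre line of the jaws, within the pads' length; the fingertips stand 25 mm ahead of it and the grasp point (between the pads) lies 6 mm ahead of it; z points along the fingers, y is the direction in which the jaws open and shut (so a half turn about z gives the same grasp; the last joint's range is limited). The gripper opens to 85 mm and grips with 20 to 120 N. Pads are 22 mm wide; open, the fingers measure 114 mm over their backs; the gripper's body (76 mm by 85 mm) begins 54 mm behind the grasp point. The pads swing forward as they close: fully open they stand 13 mm farther back than shut.
Start: joints at [-1.286, 0.321, -0.07, 1.45, 0.023, 1.371, -0.057], TCP at [0.174, 0.626, 0.256] pointing down, gripper open.
Joint ranges: [-2.86, 2.86], [-0.3, 2.09], [-1.38, 1.24], [0.06, 2.45], [-1.56, 4.7], [0.09, 2.05], [-2.69, 2.69]. Speed limits (rad/s): [2.57, 2.57, 3.14, 3.14, 3.14, 3.14, 3.14].

## Interface

Orientations are given as a unit quaternion [x, y, z, w].
In Python, from workcell import robot gives the robot as it stands. The module is installed in compiled form; this text tells all that it offers.
- The arm moves only by the shell command python3 -m inch 'ROWS'. ROWS is JSON, a list of rows, each a list of 3 entries, a list of its own where there are three numbers: the shift along the tool's x, y, z in mm, then the turn about the tool's z in rad, then the closure, from 0 (fully open) to 1 (shut). A call has 1 to 8 rows; each row shifts and turns the commanded pose from where the row before left it, along the tool's axes as they then stand; what a row does not reach is not made up. A row lasts 1/12 s, in which the tool goes at most 41.7 mm and 7.16 degrees, less where a joint would pass 70% of its speed; a pose out of reach is approached as far as the arm can. A call with a gripper value outside its range is refused whole. The fingers move at their own pace and stop on an object; the grip force is fixed at half the most. Time passes only in rows, so rows that do not move let the fingers close. It gives the time, the measured TCP pose, the force and the opening at its end, in the units of the state.
- robot.get_state(): the state, without advancing time (a new reading comes with each control period).
- robot.snapshot(name): name is "scene" or "side" or "wrist"; returns the picture (400x640x3 uint8, blue, green, red); there is no depth.
- robot.camera_params(name): a dict with "intrinsics" (3x3 intrinsics, pixels), "extrinsics" (4x4, takes a point from camera to world coordinates); the wrist camera has in their place "T_tool_cam" (4x4, takes a point from camera to tool coordinates, whose origin is the TCP and whose axes are the flange's). Camera axes: x right, y down, z forward; pixel columns grow to the right and rows downward; lengths in m; the calibration is good to about 2 mm. A picture is of the moment at which its call begins: read the wrist's pose just before it. camera_params takes no time and is no camera call.
- robot.finish_job(): hands the job in, once; it reports no verdict.
The state is a dict: "time_s": time; "joint_pos": joint angles; "dq": joint speeds; "joint_efforts": joint torques, N m; "tcp_pos": TCP position; "orientation": TCP orientation; "force": force on the tool from outside, world axes, zero at the start; "moment": the same for the moment, N m; "opening": finger opening in m.
Only numpy, scipy, OpenCV 4.12 (cv2) and the standard library are available. Lean on these libraries where they do the work, as an engineer would, in place of code of your own. Each camera call takes 0.05 s, during which the arm holds its last target.

## Task

The jar in the pan of the bathroom scale already holds some bath salt. Top up the portion: push the row of bath tablets along its lane from behind, past the spring catch into the pan one at a time, until the dial pointer stays in the green field by itself, neither short of it nor beyond it in the red. Slide the brittle tablets gently and never lift them, do not press on the pan, leave the jar in it and the other tablets in the lane, and do not disturb the things on the shelf.

Things in the scene. Friction and masses are not known exactly. Their poses are not given: they have to be found in the camera images.
- station: White triangular acrylic shelf, 12 mm thick, fixed, carrying the tablet lane, scale and dial. Origin on the counter straight below the lane's mouth; z up, y along the lane in the pushing direction (into the pan), x to the right of that, seen from above.
- mouth (a point): Middle of the lane floor's end edge (the mouth), 55 mm above the counter; axes as the station's. The lane floor runs from y = -278 mm to 0 here, 39 mm wide between blue side walls 7 mm high, open above and at its back end. Pushing the row along it takes 1 to 3 N, up to about 5 N to start it or when a tablet tips off the edge.
- catch (a point): Spring catch: an orange sprung roller of 4 mm radius each side, centred 2 mm before the mouth, narrowing it to 30 mm. A tablet meets it with its centre about 14 mm before the mouth, resists (4 to 10 N in all), and snaps past at y = -2 mm. It is then shoved wholly off the lane (centre 22 mm past the mouth) by the next tablet, which in turn meets the catch. This point: lane middle between the rollers, 12 mm above the lane floor.
- pan: Steel scale pan adjoining the mouth, y = 3 to 208 mm, x = -90 to 26 mm in the station's frame, rims 13 mm high. Origin on its floor at x = y = 0: 2 mm below the lane floor when empty; it sinks 0.8 mm per 30 g. Tablets slide along its straight channel (x = -22 to 25 mm) behind one another; the jar stands beside that. The reading may be off while a hand presses on the row and settles within 1 s of backing off.
- dial (a point): Centre of the level, upward-facing dial beside the pan, radius 50 mm, 50 mm above the counter.
- pointer (a joint): Black dial pointer, rad, turning clockwise seen from above as load grows: 0 with an empty pan, 0.4 per 30 g. Green field 2.0 to 2.5, then red to 3.0. Each tablet adds 0.36 to 0.46; the jar's unknown weight starts it between about 0.2 and 1.55, so two to five tablets are needed.
- tablet1_center (a point): Centre of bath tablet 1 (1 is the first in line at the mouth, 6 the last), a hard, smooth orange disc 36 mm across, 18 mm thick, about 30 g (27 to 34.5 g), lying flat in the lane; the row starts with gaps of about 1 to 5 mm. It breaks if pressed with more than 20 N.
- tablet2_center (a point): Centre of bath tablet 2 (1 is the first in line at the mouth, 6 the last), a hard, smooth yellow disc 36 mm across, 18 mm thick, about 30 g (27 to 34.5 g), lying flat in the lane; the row starts with gaps of about 1 to 5 mm. It breaks if pressed with more than 20 N.
- tablet3_center (a point): Centre of bath tablet 3 (1 is the first in line at the mouth, 6 the last), a hard, smooth orange disc 36 mm across, 18 mm thick, about 30 g (27 to 34.5 g), lying flat in the lane; the row starts with gaps of about 1 to 5 mm. It breaks if pressed with more than 20 N.
- tablet4_center (a point): Centre of bath tablet 4 (1 is the first in line at the mouth, 6 the last), a hard, smooth yellow disc 36 mm across, 18 mm thick, about 30 g (27 to 34.5 g), lying flat in the lane; the row starts with gaps of about 1 to 5 mm. It breaks if pressed with more than 20 N.
- tablet5_center (a point): Centre of bath tablet 5 (1 is the first in line at the mouth, 6 the last), a hard, smooth orange disc 36 mm across, 18 mm thick, about 30 g (27 to 34.5 g), lying flat in the lane; the row starts with gaps of about 1 to 5 mm. It breaks if pressed with more than 20 N.
- tablet6_center (a point): Centre of bath tablet 6 (1 is the first in line at the mouth, 6 the last), a hard, smooth yellow disc 36 mm across, 18 mm thick, about 30 g (27 to 34.5 g), lying flat in the lane; the row starts with gaps of about 1 to 5 mm. It breaks if pressed with more than 20 N.
- jar_center (a point): Centre of the white jar with blue lid that stands in the pan, 48 mm across, 50 mm high, 18 to 114 g; to be left in the pan.
- organiser: Bystander: blue pill organiser with seven lids, 36 x 130 x 23 mm, long along its y; origin in the middle of its underside.
- denture_case: Bystander: pink denture case, 59 x 79 x 33 mm (long along its y); origin in the middle of its underside.
- brush_cup: Bystander: green toothbrush cup, 68 mm across, 85 mm high (brushes to 170 mm), on a turntable tray 12 mm high; origin in the middle of its underside.
- soap_dish: Bystander: white ceramic soap dish with a soap bar, 70 x 95 x 29 mm (long along its y); origin in the middle of its underside.
There are look-alikes about, which are no part of the job. Leave any purple look-alike of the part that bears tablet2_center alone. Leave any turquoise look-alike of the part that bears tablet3_center alone.

How it is judged:
On the way, in this order (a step that is already met when the one before it is completed fails the run):
1. the first tablet is in the pan and the second still in the lane (y of tablet1_center in the frame of station between 0.015 and 0.205 m and x of tablet1_center in the frame of station between -0.026 and 0.026 m and z of tablet1_center in the frame of station below 0.075 m and y of tablet2_center in the frame of station between -0.27 and -0.006 m and x of tablet2_center in the frame of station between -0.012 and 0.012 m and z of tablet2_center in the frame of station between 0.058 and 0.07 m), for 0.3 s.
2. the second tablet is in the pan and the third still in the lane (y of tablet2_center in the frame of station between 0.015 and 0.205 m and x of tablet2_center in the frame of station between -0.026 and 0.026 m and z of tablet2_center in the frame of station below 0.075 m and y of tablet3_center in the frame of station between -0.27 and -0.006 m and x of tablet3_center in the frame of station between -0.012 and 0.012 m and z of tablet3_center in the frame of station between 0.058 and 0.07 m), for 0.3 s.
At the end, for the whole second after the job is handed in: The pointer rests in the green field (2.0 to 2.5 rad); every tablet lies either wholly in the pan's channel (centre more than 15 mm past the mouth) or in the lane (centre more than 6 mm before the mouth); the jar stands upright in the pan (value of joint pointer between 2 and 2.5 rad and ((y of tablet1_center in the frame of station between 0.015 and 0.205 m and x of tablet1_center in the frame of station between -0.026 and 0.026 m and z of tablet1_center in the frame of station below 0.075 m) or (y of tablet1_center in the frame of station between -0.27 and -0.006 m and x of tablet1_center in the frame of station between -0.012 and 0.012 m and z of tablet1_center in the frame of station between 0.058 and 0.07 m)) and ((y of tablet2_center in the frame of station between 0.015 and 0.205 m and x of tablet2_center in the frame of station between -0.026 and 0.026 m and z of tablet2_center in the frame of station below 0.075 m) or (y of tablet2_center in the frame of station between -0.27 and -0.006 m and x of tablet2_center in the frame of station between -0.012 and 0.012 m and z of tablet2_center in the frame of station between 0.058 and 0.07 m)) and ((y of tablet3_center in the frame of station between 0.015 and 0.205 m and x of tablet3_center in the frame of station between -0.026 and 0.026 m and z of tablet3_center in the frame of station below 0.075 m) or (y of tablet3_center in the frame of station between -0.27 and -0.006 m and x of tablet3_center in the frame of station between -0.012 and 0.012 m and z of tablet3_center in the frame of station between 0.058 and 0.07 m)) and ((y of tablet4_center in the frame of station between 0.015 and 0.205 m and x of tablet4_center in the frame of station between -0.026 and 0.026 m and z of tablet4_center in the frame of station below 0.075 m) or (y of tablet4_center in the frame of station between -0.27 and -0.006 m and x of tablet4_center in the frame of station between -0.012 and 0.012 m and z of tablet4_center in the frame of station between 0.058 and 0.07 m)) and ((y of tablet5_center in the frame of station between 0.015 and 0.205 m and x of tablet5_center in the frame of station between -0.026 and 0.026 m and z of tablet5_center in the frame of station below 0.075 m) or (y of tablet5_center in the frame of station between -0.27 and -0.006 m and x of tablet5_center in the frame of station between -0.012 and 0.012 m and z of tablet5_center in the frame of station between 0.058 and 0.07 m)) and ((y of tablet6_center in the frame of station between 0.015 and 0.205 m and x of tablet6_center in the frame of station between -0.026 and 0.026 m and z of tablet6_center in the frame of station below 0.075 m) or (y of tablet6_center in the frame of station between -0.27 and -0.006 m and x of tablet6_center in the frame of station between -0.012 and 0.012 m and z of tablet6_center in the frame of station between 0.058 and 0.07 m)) and x of jar_center in the frame of station between -0.09 and -0.024 m and y of jar_center in the frame of station between 0 and 0.21 m and angle between jar_center's own z axis and vertical below 0.3 rad and velocity of joint pointer between -0.2 and 0.2 rad/s); the robot touches nothing.
It fails at once if a tablet lifted more than about 18 mm off the lane (z of any of tablet1_center, tablet2_center, tablet3_center, tablet4_center, tablet5_center, tablet6_center in the frame of station above 0.082 m).
It fails at once if a tablet pressed with more than 20 N (contact force between the fingers and tablet1 above 20 N or contact force between the fingers and tablet2 above 20 N or contact force between the fingers and tablet3 above 20 N or contact force between the fingers and tablet4 above 20 N or contact force between the fingers and tablet5 above 20 N or contact force between the fingers and tablet6 above 20 N).
It fails at once if the robot presses on the pan with more than 2 N (contact force between any of the arm, the fingers and pan above 2 N).
It fails at once if the jar pushed or handled by the robot (contact force between the fingers and jar above 2 N).
It fails at once if a bystander moved more than 15 mm or tipped (distance of any of organiser, denture_case, brush_cup, soap_dish from where it was at the start of the episode above 0.015 m or angle between any of organiser, denture_case, brush_cup, soap_dish's own z axis and vertical above 0.3 rad).
It also fails if it takes over 70 s, if anything falls off the work surface, if the arm or the gripper's body presses on something with over 40 N, if the wrist force passes 120 N, or if a joint passes its speed limit or range.

## Working session

There is one attempt and no reset: what is moved stays moved. The work goes in short steps, Python scripts to look and compute and a shell command to move; the robot and the scene stay as the last step left them, time stands still between calls to the robot, and variables do not carry over. Pictures are saved under pics/ and viewed, and the job is handed in when it is done.

```bash
mkdir -p pics; cat > h.py <<'E'
import numpy as np, cv2
from workcell import robot
from scipy.spatial.transform import Rotation as R
def cam(n, st=None):
    p=robot.camera_params(n)
    K=np.array(p["intrinsics"])
    if "extrinsics" in p: T=np.array(p["extrinsics"])
    else:
        st=st or robot.get_state()
        W=np.eye(4);W[:3,:3]=R.from_quat(st["orientation"]).as_matrix();W[:3,3]=st["tcp_pos"]
        T=W@np.array(p["T_tool_cam"])
    return K,T
def ray(K,T,u,v):
    d=T[:3,:3]@np.linalg.inv(K)@np.array([u,v,1.]);return T[:3,3],d
def onz(K,T,u,v,z):
    o,d=ray(K,T,u,v);return o+d*(z-o[2])/d[2]
def proj(K,T,p):
    q=np.linalg.inv(T)@np.append(p,1);q=K@q[:3];return q[:2]/q[2]
E
python3 - <<'E'
from h import *
s=robot.get_state();print(s)
for n in("scene","side","wrist"):
    cv2.imwrite(f"pics/a_{n}.png",robot.snapshot(n)); K,T=cam(n,s);print(n,K[0,0],T.round(3).tolist())
E
```

```text
{'time_s': 0.0, 'joint_pos': array([-1.2859202 ,  0.32185457, -0.07006845,  1.45167761,  0.02261021,
        1.37080296, -0.05689343]), 'dq': array([-7.09600163e-04, -9.36530351e-04, -1.51975146e-03, -5.70433169e-04,
        6.08165076e-05, -1.96511870e-04,  1.98320714e-03]), 'joint_efforts': array([-3.07937098e-04, -4.93560827e+01, -3.82227469e-01, -3.14343488e+01,
        1.29669509e-02,  1.08838559e-02,  1.71782222e-05]), 'tcp_pos': array([0.1737879 , 0.62582535, 0.25520152]), 'orientation': array([ 1.34962987e-01,  9.90850158e-01, -9.74951996e-04, -7.54437710e-05]), 'force': array([ 0.55713556,  0.56151184, -0.14291871]), 'moment': array([-0.00338821,  0.04550167,  0.01335997]), 'opening': 0.08521242179928125}
scene 479.64988414592057 [[0.538, 0.702, -0.468, 0.953], [0.843, -0.452, 0.291, -0.226], [-0.007, -0.551, -0.835, 0.771], [0.0, 0.0, 0.0, 1.0]]
side 390.12106853602904 [[-0.976, -0.112, 0.188, 0.454], [-0.219, 0.488, -0.845, 0.659], [0.002, -0.866, -0.501, 0.459], [0.0, 0.0, 0.0, 1.0]]
wrist 356.2273467701783 [[0.267, 0.922, 0.28, 0.104], [0.964, -0.255, -0.079, 0.645], [-0.001, 0.291, -0.957, 0.372], [0.0, 0.0, 0.0, 1.0]]
```

View pics/a_scene.png

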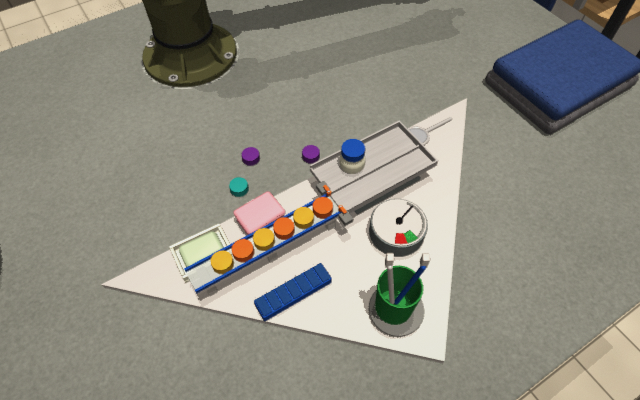

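View pics/a_side.png

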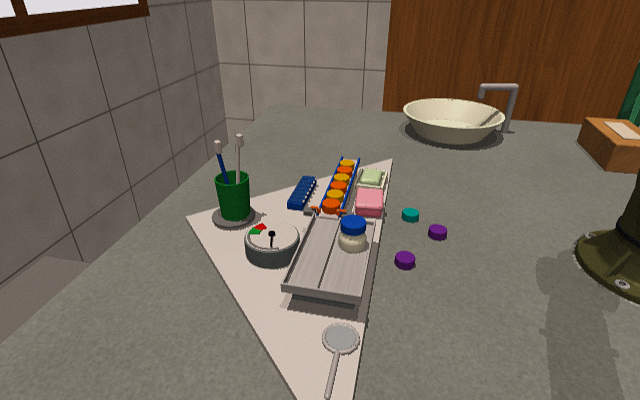

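View pics/a_wrist.png

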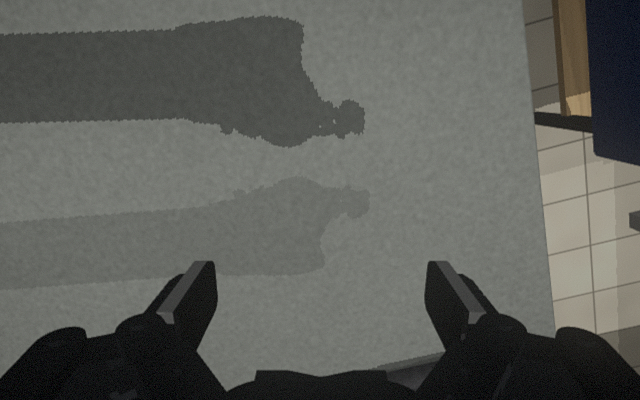

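The scene picture shows the row at px (323,207) orange 1, (303,217) yellow 2, (284,228), (264,239), (243,250), (222,262) yellow 6. Look-alikes are purple at (250,156) and (311,153) and turquoise at (238,186), all lying on the counter. The lane row matches the description, so I measure that next.

```bash
cat >> h.py <<'E'
def blobs(img,lo,hi,amin=30):
    hsv=cv2.cvtColor(img,cv2.COLOR_BGR2HSV);m=cv2.inRange(hsv,np.array(lo),np.array(hi))
    n,l,s,c=cv2.connectedComponentsWithStats(m)
    return [(c[i].round(1),int(s[i][4])) for i in range(1,n) if s[i][4]>=amin],m
E
python3 - <<'E'
from h import *
for n in ("scene","side"):
    img=cv2.imread(f"pics/a_{n}.png");K,T=cam(n)
    for nm,lo,hi in(("orange",(4,170,120),(17,255,255)),("yellow",(18,150,120),(32,255,255)),("blue",(100,150,60),(125,255,255)),("green",(45,100,60),(75,255,255)),("red",(0,150,100),(3,255,255))):
        for c,a in blobs(img,lo,hi)[0]: print(n,nm,c,a,onz(K,T,*c,0.064).round(4),onz(K,T,*c,0.05).round(4))
img=cv2.imread("pics/a_scene.png")
cv2.imwrite("pics/crop.png",cv2.resize(img[130:300,160:450],None,fx=2.7,fy=2.7,interpolation=cv2.INTER_CUBIC))
cv2.imwrite("pics/crop2.png",cv2.resize(img[190:260,360:440],None,fx=8,fy=8,interpolation=cv2.INTER_CUBIC))
E
```

```text
scene orange [322.1 205.3] 266 [0.5698 0.0143 0.064 ] [0.5623 0.019  0.05  ]
scene orange [283.2 226.2] 292 [ 0.5695 -0.0641  0.064 ] [ 0.562  -0.0609  0.05  ]
scene orange [241.9 248.4] 315 [ 0.5693 -0.1429  0.064 ] [ 0.5617 -0.1413  0.05  ]
scene yellow [303.1 215.5] 283 [ 0.5697 -0.0245  0.064 ] [ 0.5621 -0.0206  0.05  ]
scene yellow [263.1 237.1] 307 [ 0.5696 -0.1031  0.064 ] [ 0.562  -0.1007  0.05  ]
scene yellow [221.2 260.1] 332 [ 0.5701 -0.1812  0.064 ] [ 0.5625 -0.1803  0.05  ]
scene blue [352.7 149.8] 418 [0.4962 0.13   0.064 ] [0.4872 0.1371 0.05  ]
scene blue [265.7 252.6] 496 [ 0.5974 -0.1135  0.064 ] [ 0.5904 -0.1113  0.05  ]
scene blue [197.7 262.6] 85 [ 0.5534 -0.2154  0.064 ] [ 0.5455 -0.2152  0.05  ]
scene blue [292.1 291.4] 1722 [ 0.6793 -0.1114  0.064 ] [ 0.6739 -0.1092  0.05  ]
scene blue [409.9 284.1] 182 [0.7692 0.0513 0.064 ] [0.7656 0.0568 0.05  ]
scene green [409.7 236.2] 94 [0.7012 0.1047 0.064 ] [0.6962 0.1112 0.05  ]
scene green [400.2 273.2] 226 [0.7461 0.0499 0.064 ] [0.742  0.0554 0.05  ]
scene green [394.  292.8] 485 [0.7673 0.0214 0.064 ] [0.7636 0.0
[... 878 characters left out ...]
  0.05  ]
side blue [350.1 183.6] 115 [ 0.5507 -0.0931  0.064 ] [ 0.5541 -0.1198  0.05  ]
side blue [329.7 183.4] 55 [ 0.5942 -0.0841  0.064 ] [ 0.5992 -0.1104  0.05  ]
side blue [299.6 193.1] 472 [ 0.6469 -0.0273  0.064 ] [ 0.6538 -0.0516  0.05  ]
side blue [352.7 224.7] 438 [0.5217 0.0659 0.064 ] [0.5242 0.0449 0.05  ]
side green [633.8 100.1] 344 [-0.3615 -0.9768  0.064 ] [-0.3904 -1.0348  0.05  ]
side green [233.4 178.2] 201 [ 0.809  -0.0606  0.064 ] [ 0.8217 -0.0862  0.05  ]
side green [230.  203.9] 185 [0.7701 0.0463 0.064 ] [0.7814 0.0245 0.05  ]
side green [254. 231.] 54 [0.6898 0.1249 0.064 ] [0.6982 0.106  0.05  ]
side red [260.4 226.2] 49 [0.684 0.108 0.064] [0.6922 0.0884 0.05  ]
```

View pics/crop.png

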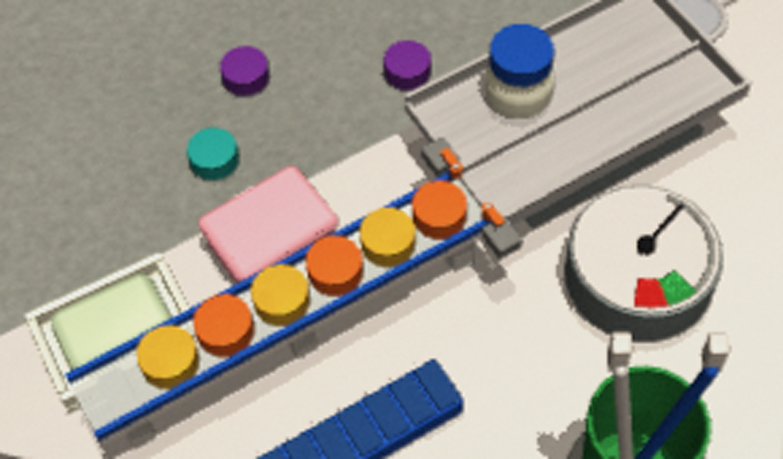

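View pics/crop2.png

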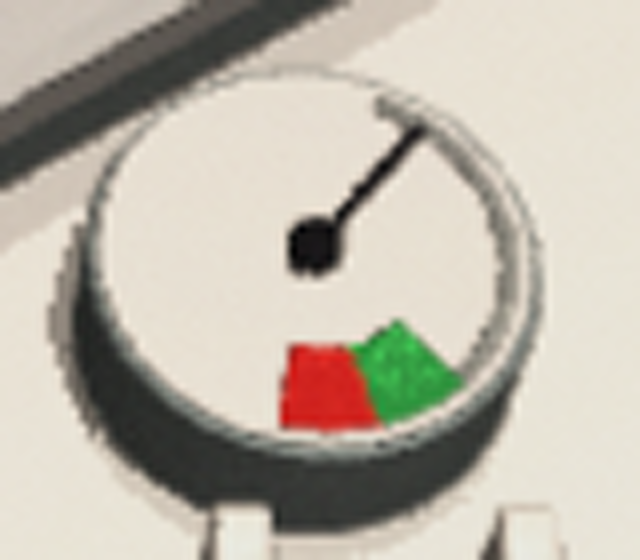

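```bash
python3 -m inch '[[[0,0,0],-0.09,1],[[0,0,0],-0.09,1],[[0,0,0],-0.09,1],[[-25,-30,0],0,1],[[-25,-30,0],0,1],[[-25,-30,0],0,1],[[-25,-30,0],0,1],[[-25,-30,0],0,1]]'; python3 -m inch '[[[-25,-30,0],0,1],[[-25,-30,0],0,1],[[-25,-30,0],0,1],[[-25,-30,0],0,1],[[-25,-30,0],0,1],[[-25,-30,0],0,1],[[-16,-37,0],0,1],[[-16,-37,0],0,1]]'; python3 -m inch '[[[-16,-37,0],0,1],[[-16,-37,0],0,1],[[-16,-37,0],0,1],[[-16,-37,0],0,1],[[-16,-37,0],0,1],[[-16,-37,0],0,1],[[0,0,0],0,1],[[0,0,0],0,1]]'
python3 - <<'E'
from h import *
s=robot.get_state();cv2.imwrite("pics/w1.png",robot.snapshot("wrist"))
np.save("w1.npy",cam("wrist",s)[1]);print(s["time_s"],s["tcp_pos"],s["orientation"],s["opening"])
E
```

```text
time_s: 0.82
tcp_pos: [0.2997, 0.4745, 0.2561]
orientation: [0.0, 1.0, -0.0, -0.0]
force: [0.5, 0.5, -0.0]
opening: 0.0002
time_s: 1.48
tcp_pos: [0.4813, 0.2203, 0.2561]
orientation: [0.0, 1.0, -0.0, -0.0]
force: [1.1, 0.9, -0.8]
opening: -0.0
time_s: 2.15
tcp_pos: [0.5766, -0.0034, 0.256]
orientation: [0.003, 1.0, -0.001, -0.0]
force: [0.0, 1.8, -0.2]
opening: 0.0001
2.15 [ 0.57659391 -0.00342387  0.25600153] [ 3.47391958e-03  9.99993787e-01 -5.48848043e-04 -2.38955500e-04] 0.00012056974742448436
```

View pics/w1.png

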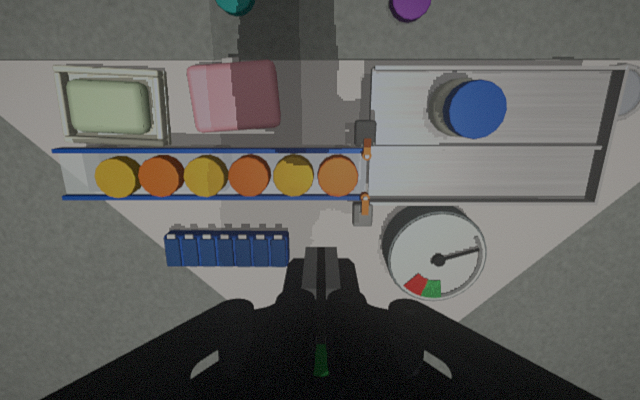

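The wrist view shows the row at px (338,176) down to (119,176), the lane back end at about u=62, the rollers at (367,150) and (365,203), the dial hub at (438,260), and the closed fingers at about (321,255).

```bash
python3 - <<'E'
from h import *
img=cv2.imread("pics/w1.png");K=cam("wrist")[0];T=np.load("w1.npy")
hsv=cv2.cvtColor(img,cv2.COLOR_BGR2HSV)
m=cv2.inRange(hsv,np.array((4,110,90)),np.array((32,255,255)))
m[:145]=0;m[210:]=0
m=cv2.morphologyEx(m,cv2.MORPH_OPEN,np.ones((3,3)))
n,l,s,c=cv2.connectedComponentsWithStats(m)
for i in range(1,n):
    if s[i][4]>40: print(s[i],c[i].round(1),onz(K,T,*c[i],.071).round(4))
# hough circles
g=cv2.cvtColor(img,cv2.COLOR_BGR2GRAY)
cs=cv2.HoughCircles(hsv[:,:,1],cv2.HOUGH_GRADIENT,1,30,param1=100,param2=12,minRadius=17,maxRadius=24)
print([ (c.round(1).tolist(),onz(K,T,c[0],c[1],.073).round(4).tolist()) for c in cs[0] if 150<c[1]<205])
for nm,u,v,z in(("wallL",200,150,.062),("wallR",200,197.5,.062),("backL",54,150,.062),("backR",64,197.5,.062),("rollL",367,150,.067),("rollR",365,203,.067),("mouthEdge",369,176,.055),("hub",438,260,.05),("panfar",597,202,.065)): print(nm,onz(K,T,u,v,z).round(4))
cv2.imwrite("pics/w1c.png",cv2.resize(img[130:310,330:500],None,fx=3.3,fy=3.3,interpolation=cv2.INTER_CUBIC))
E
```

```text
[363 145   8   9  62] [366.6 149. ] [0.5511 0.0353 0.071 ]
[ 138  157   41   39 1250] [158.2 176.5] [ 0.5741 -0.1452  0.071 ]
[ 183  157   41   40 1234] [203.5 176.6] [ 0.5743 -0.1057  0.071 ]
[ 228  157   41   39 1238] [248.1 176.2] [ 0.5742 -0.067   0.071 ]
[ 318  157   40   39 1244] [337.4 176.1] [0.5746 0.0107 0.071 ]
[  95  159   41   39 1231] [114.9 177.8] [ 0.575 -0.183  0.071]
[ 274  160   39   36 1115] [292.6 177.6] [ 0.5757 -0.0283  0.071 ]
[362 201   7   9  60] [364.8 204.8] [0.601  0.0353 0.071 ]
[([337.5, 175.5, 20.0], [0.5736, 0.0107, 0.073]), ([248.5, 173.5, 21.0], [0.5714, -0.066, 0.073]), ([292.5, 175.5, 20.100000381469727], [0.5734, -0.0282, 0.073]), ([205.5, 176.5, 21.200000762939453], [0.5738, -0.1034, 0.073]), ([159.5, 176.5, 21.200000762939453], [0.5736, -0.1431, 0.073]), ([118.5, 175.5, 23.399999618530273], [0.5725, -0.1784, 0.073])]
wallL [ 0.5526 -0.1095  0.062 ]
wallR [ 0.596 -0.114  0.062]
backL [ 0.5518 -0.2375  0.062 ]
backR [ 0.5953 -0.2381  0.062 ]
rollL [0.5526 0.0362 0.067 ]
rollR [0.6005 0.0359 0.067 ]
mouthEdge [0.5784 0.0403 0.055 ]
hub [0.6661 0.1129 0.05  ]
panfar [0.6014 0.2463 0.065 ]
```

View pics/w1c.png

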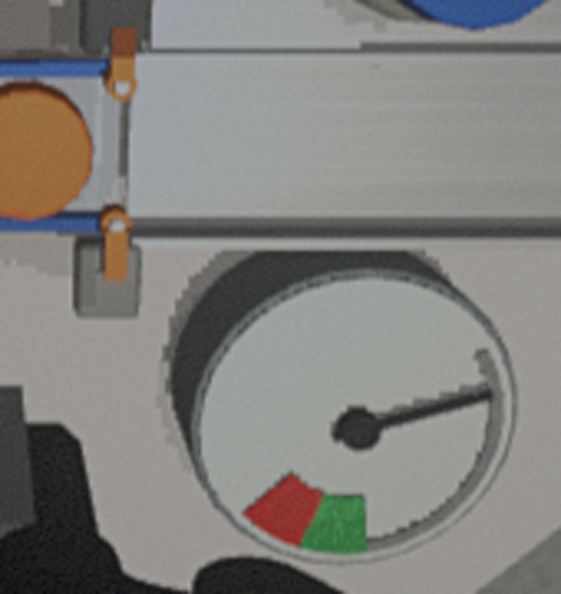

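```bash
cat >> h.py <<'E'
HUB=np.array([.6661,.1129])
def dial(n,img,K,T,hub=HUB,z=.05):
    hsv=cv2.cvtColor(img,cv2.COLOR_BGR2HSV)
    P=np.linalg.inv(T);
    vs,us=np.mgrid[0:400,0:640]
    d=(T[:3,:3]@np.linalg.inv(K)@np.stack([us.ravel(),vs.ravel(),np.ones(us.size)]))
    p=T[:3,3:]+d*(z-T[2,3])/d[2]
    x,y=p[0].reshape(400,640),p[1].reshape(400,640)
    near=np.hypot(x-hub[0],y-hub[1])<.055
    blk=(hsv[...,2]<70)&(np.hypot(x-hub[0],y-hub[1])<.012)
    h2=np.array([np.mean(x[blk]),np.mean(y[blk])])
    for _ in range(3):   # hub: dark pixels within 7 mm
        blk=(hsv[...,2]<75)&(np.hypot(x-h2[0],y-h2[1])<.007); h2=np.array([np.mean(x[blk]),np.mean(y[blk])])
    r=np.hypot(x-h2[0],y-h2[1]);th=np.arctan2(x-h2[0],y-h2[1])
    k=(hsv[...,2]<95)&(hsv[...,1]<110)&(r>.012)&(r<.032)
    g=(hsv[...,0]>45)&(hsv[...,0]<80)&(hsv[...,1]>110)&(r>.02)&(r<.045)
    rd=((hsv[...,0]<5)|(hsv[...,0]>174))&(hsv[...,1]>130)&(r>.02)&(r<.045)
    b=(np.percentile(th[g],98)+np.percentile(th[rd],2))/2; g0=np.percentile(th[g],2)
    tp=np.arctan2(np.sin(th[k]).mean(),np.cos(th[k]).mean())
    off=(b-2.5+g0-2.0)/2
    print(n,"hub",h2.round(4),"npix",k.sum(),"spread",th[k].std().round(2),"pointer",round(tp-off,3),"greenwidth",round(b-g0,3))
E
python3 - <<'E'
from h import *
dial("scene",cv2.imread("pics/a_scene.png"),*cam("scene"))
dial("wrist",cv2.imread("pics/w1.png"),cam("wrist")[0],np.load("w1.npy"))
E
python3 -m inch '[[[1,-37,0],0,1],[[1,-37,0],0,1],[[0,-37,0],0,1],[[0,-37,0],0,1],[[0,-37,0],0,1],[[0,-36,0],0,1],[[0,0,0],0,1],[[0,0,0],0,1]]'
```

```text
scene hub [0.661  0.1144] npix 16 spread 0.04 pointer 0.286 greenwidth 0.466
wrist hub [0.6655 0.1131] npix 89 spread 0.36 pointer 0.287 greenwidth 0.476
time_s: 2.87
tcp_pos: [0.5738, -0.2217, 0.256]
orientation: [0.002, 1.0, 0.0, -0.0]
force: [-0.5, 1.4, 0.3]
opening: -0.0
```

```bash
python3 -m inch '[[[0,-3,30],0,1],[[0,0,30],0,1],[[0,0,30],0,1],[[0,0,30],0,1],[[0,0,20],0,1],[[0,0,15],0,1],[[0,0,0],0,1],[[0,0,0],0,1]]'
python3 - <<'E'
from h import *
s=robot.get_state();cv2.imwrite("pics/w2.png",robot.snapshot("wrist"));cv2.imwrite("pics/s2.png",cv2.resize(robot.snapshot("scene")[150:330,140:420],None,fx=2.5,fy=2.5))
print(s["tcp_pos"],s["force"])
E
```

```text
time_s: 3.53
tcp_pos: [0.5745, -0.2208, 0.1006]
orientation: [-0.001, 1.0, 0.001, -0.001]
force: [0.7, 0.7, 0.9]
opening: 0.0001
[ 0.57454048 -0.22075434  0.10060138] [0.65516464 0.74000492 0.9265778 ]
```

View pics/w2.png

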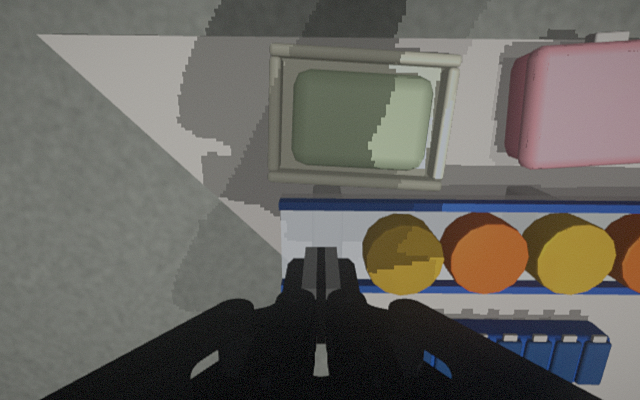

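View pics/s2.png

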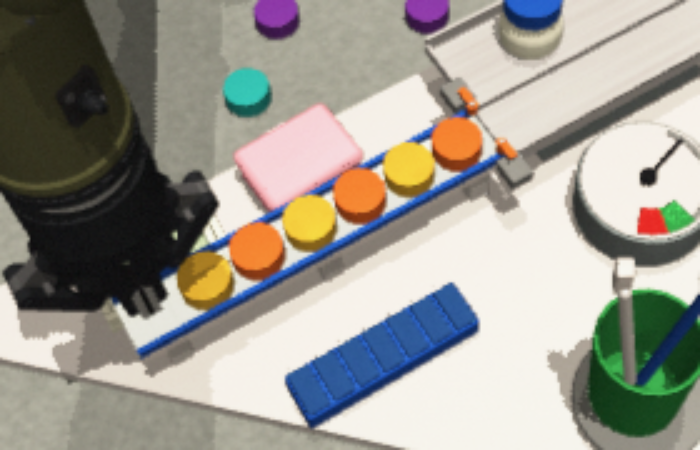

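```bash
python3 -m inch '[[[0,0,7],0,1],[[0,0,6],0,1],[[0,0,0],0,1]]'; python3 -m inch '[[[0,4,0],0,1],[[0,4,0],0,1],[[0,0,0],0,1]]'
python3 - <<'E'
from h import *
s=robot.get_state();cv2.imwrite("pics/w3.png",robot.snapshot("wrist")[150:400,200:520]);print(s["tcp_pos"],s["force"])
E
```

```text
time_s: 3.88
tcp_pos: [0.5738, -0.2235, 0.0875]
orientation: [0.0, 1.0, 0.0, -0.0]
force: [0.0, 0.8, -0.6]
opening: -0.0001
time_s: 4.13
tcp_pos: [0.5746, -0.2146, 0.0884]
orientation: [-0.0, 1.0, 0.0, 0.0]
force: [-0.0, 0.4, 0.4]
opening: -0.0001
[ 0.57461702 -0.21460374  0.08842694] [-0.02653942  0.43565374  0.35909649]
```

View pics/w3.png

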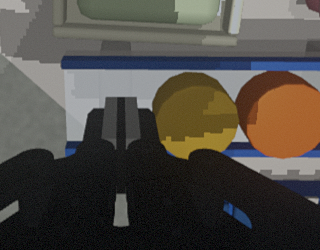

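```bash
for i in 1; do python3 -m inch '[[[0,2,0],0,1],[[0,2,0],0,1],[[0,2,0],0,1],[[0,2,0],0,1]]'; done; python3 -m inch '[[[0,2,0],0,1],[[0,2,0],0,1],[[0,2,0],0,1],[[0,2,0],0,1]]'
python3 - <<'E'
from h import *
s=robot.get_state();img=robot.snapshot("scene");K,T=cam("scene");cv2.imwrite("pics/s3.png",cv2.resize(img[150:330,140:420],None,fx=2.5,fy=2.5));print(s["tcp_pos"],s["force"])
for lo,hi in(((4,170,120),(17,255,255)),((18,150,120),(32,255,255))):
  print([(c.tolist(),onz(K,T,*c,.068)[1].round(4)) for c,a in blobs(img,lo,hi,100)[0]])
E
```

```text
time_s: 4.52
tcp_pos: [0.5743, -0.208, 0.0884]
orientation: [0.0, 1.0, -0.0, 0.0]
force: [-0.0, -0.2, -0.0]
opening: 0.0002
time_s: 4.85
tcp_pos: [0.5743, -0.2, 0.0884]
orientation: [0.0, 1.0, -0.0, 0.0]
force: [1.0, -1.0, 0.7]
opening: -0.0001
[ 0.57429285 -0.19995839  0.08839442] [ 0.97155522 -1.0426934   0.6830158 ]
[([322.4, 206.7], np.float64(0.0118)), ([286.1, 226.0], np.float64(-0.0607)), ([248.4, 246.4], np.float64(-0.1326))]
[([304.7, 216.2], np.float64(-0.0241)), ([267.6, 236.1], np.float64(-0.0966)), ([230.0, 258.3], np.float64(-0.168))]
```

View pics/s3.png

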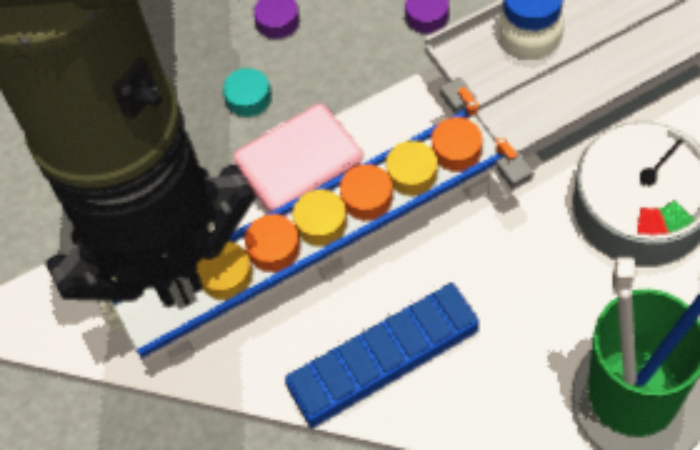

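```bash
for i in 1; do python3 -m inch '[[[0,2,0],0,1],[[0,2,0],0,1],[[0,2,0],0,1],[[0,2,0],0,1],[[0,2,0],0,1],[[0,2,0],0,1],[[0,2,0],0,1]]'; done;  python3 -m inch '[[[0,2,0],0,1],[[0,2,0],0,1],[[0,2,0],0,1]]'; python3 -m inch '[[[0,2,0],0,1],[[0,2,0],0,1]]'
cat >> h.py <<'E'
def look(name,d=True):
    s=robot.get_state();img=robot.snapshot("scene");K,T=cam("scene");cv2.imwrite(f"pics/{name}.png",cv2.resize(img[130:300,160:450],None,fx=2.6,fy=2.6));print(s["time_s"],s["tcp_pos"].round(4),s["force"].round(1))
    for lo,hi in(((4,170,120),(17,255,255)),((18,150,120),(32,255,255))):
      print([(c.tolist(),onz(K,T,*c,.068)[1].round(4)) for c,a in blobs(img,lo,hi,100)[0]])
    if d: dial("scene",img,K,T)
E
python3 -c "
from h import *
look('s4')"
```

```text
time_s: 5.48
tcp_pos: [0.5743, -0.1858, 0.0883]
orientation: [0.0, 1.0, -0.0, 0.0]
force: [0.5, -1.4, 0.5]
opening: -0.0003
time_s: 5.73
tcp_pos: [0.5742, -0.1813, 0.0885]
orientation: [0.001, 1.0, -0.001, 0.0]
force: [-0.1, -5.2, 0.7]
opening: 0.0
time_s: 5.9
tcp_pos: [0.5742, -0.176, 0.0884]
orientation: [0.001, 1.0, 0.0, 0.0]
force: [0.5, -2.0, 1.5]
opening: 0.0
5.9 [ 0.5742 -0.176   0.0884] [ 0.5 -2.   1.5]
[([333.5, 200.5], np.float64(0.0351)), ([298.0, 219.3], np.float64(-0.037)), ([261.1, 239.3], np.float64(-0.1086))]
[([316.1, 209.7], np.float64(-0.0007)), ([279.8, 229.0], np.float64(-0.0726)), ([243.1, 251.1], np.float64(-0.144))]
scene hub [0.661  0.1144] npix 14 spread 0.04 pointer 0.289 greenwidth 0.466
```

View pics/s4.png

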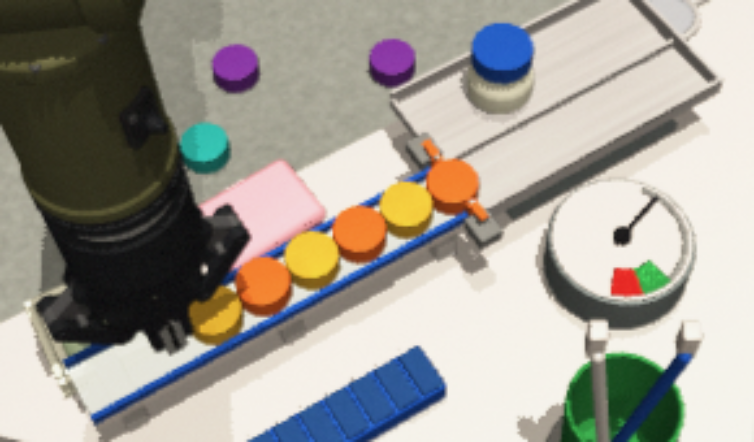

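```bash
python3 -m inch '[[[0,2,0],0,1],[[0,2,0],0,1],[[0,2,0],0,1],[[0,2,0],0,1]]';  python3 -m inch '[[[0,2,0],0,1],[[0,2,0],0,1],[[0,2,0],0,1],[[0,2,0],0,1]]'; python3 -m inch '[[[0,2,0],0,1],[[0,2,0],0,1],[[0,1,0],0,1],[[0,0,0],0,1]]'
python3 -c "
from h import *
look('s5')"
```

```text
time_s: 6.28
tcp_pos: [0.5744, -0.167, 0.0883]
orientation: [0.0, 1.0, 0.0, 0.0]
force: [0.6, -1.4, 1.3]
opening: -0.0001
time_s: 6.62
tcp_pos: [0.5743, -0.1597, 0.0883]
orientation: [0.0, 1.0, 0.0, -0.0]
force: [0.1, -1.1, 1.7]
opening: -0.0002
time_s: 6.95
tcp_pos: [0.5743, -0.1545, 0.0882]
orientation: [0.0, 1.0, 0.0, -0.0]
force: [1.0, -0.5, 0.1]
opening: 0.0
6.95 [ 0.5743 -0.1545  0.0882] [ 1.  -0.5  0.1]
[([362.2, 186.8], np.float64(0.0941)), ([309.0, 213.3], np.float64(-0.0148)), ([272.5, 233.1], np.float64(-0.0868))]
[([326.8, 203.7], np.float64(0.0216)), ([290.9, 223.1], np.float64(-0.051)), ([255.1, 244.7], np.float64(-0.1218))]
scene hub [0.6609 0.1148] npix 14 spread 0.04 pointer 0.656 greenwidth 0.464
```

View pics/s5.png

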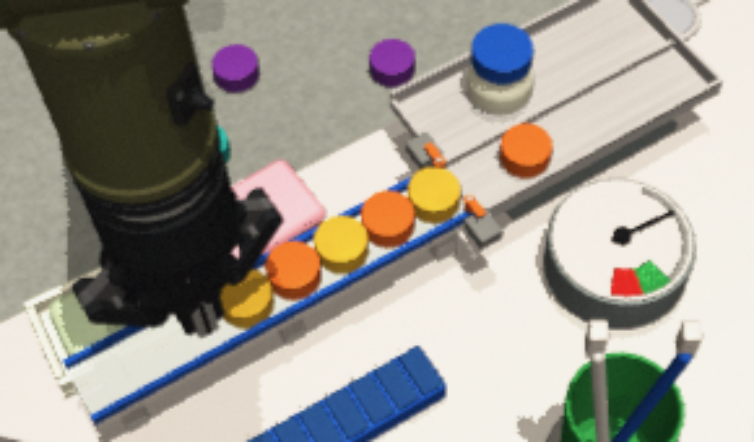

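```bash
python3 -m inch '[[[0,0,0],0,1],[[0,0,0],0,1],[[0,0,0],0,1],[[0,0,0],0,1],[[0,0,0],0,1]]'; python3 -m inch '[[[0,2,0],0,1],[[0,2,0],0,1],[[0,2,0],0,1],[[0,2,0],0,1],[[0,2,0],0,1],[[0,2,0],0,1]]';python3 -m inch '[[[0,2,0],0,1],[[0,2,0],0,1],[[0,2,0],0,1],[[0,2,0],0,1],[[0,2,0],0,1],[[0,2,0],0,1]]';python3 -m inch '[[[0,2,0],0,1],[[0,2,0],0,1],[[0,2,0],0,1],[[0,2,0],0,1],[[0,2,0],0,1],[[0,1,0],0,1],[[0,0,0],0,1],[[0,0,0],0,1]]';
python3 -c "
from h import *
look('s6')"
```

```text
time_s: 7.42
tcp_pos: [0.5742, -0.1548, 0.0882]
orientation: [0.0, 1.0, 0.0, -0.0]
force: [-0.2, -0.2, 0.8]
opening: -0.0001
time_s: 7.92
tcp_pos: [0.5743, -0.1441, 0.0886]
orientation: [0.001, 1.0, -0.001, 0.0]
force: [-0.1, -4.3, 1.6]
opening: -0.0001
time_s: 8.42
tcp_pos: [0.5743, -0.1295, 0.0882]
orientation: [0.0, 1.0, 0.001, -0.0]
force: [-0.1, -0.7, -0.2]
opening: 0.0
time_s: 9.08
tcp_pos: [0.5743, -0.1198, 0.0883]
orientation: [0.0, 1.0, 0.0, 0.0]
force: [0.0, -0.1, 0.1]
opening: 0.0002
9.0833 [ 0.5743 -0.1198  0.0883] [ 0.  -0.1  0.1]
[([362.2, 187.0], np.float64(0.0939)), ([326.9, 204.0], np.float64(0.0214)), ([290.8, 223.0], np.float64(-0.051))]
[([344.8, 196.0], np.float64(0.057)), ([308.9, 213.4], np.float64(-0.0151)), ([273.8, 234.6], np.float64(-0.0864))]
scene hub [0.6612 0.1154] npix 14 spread 0.05 pointer 0.998 greenwidth 0.464
```

View pics/s6.png

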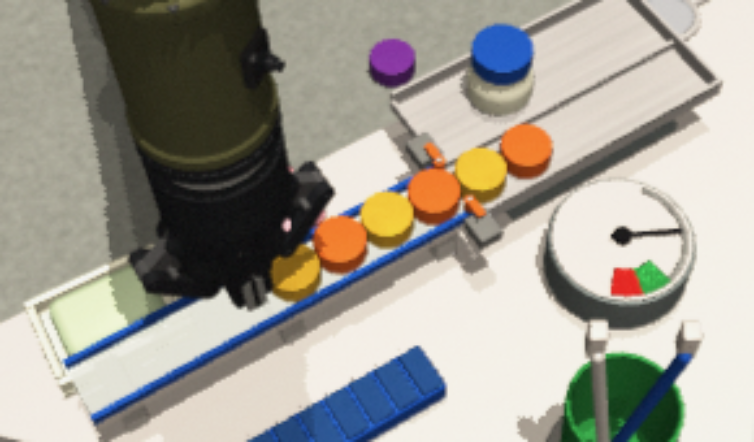

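```bash
python3 -m inch '[[[0,1,0],0,1],[[0,0.5,0],0,1],[[0,0,0],0,1],[[0,0,0],0,1],[[0,0,0],0,1],[[0,0,0],0,1],[[0,0,0],0,1],[[0,0,0],0,1]]'; 
python3 -c "
from h import *
look('s7')"
python3 -m inch '[[[0,2,0],0,1],[[0,2,0],0,1],[[0,2,0],0,1],[[0,2,0],0,1],[[0,2,0],0,1],[[0,2,0],0,1]]';python3 -m inch '[[[0,2,0],0,1],[[0,2,0],0,1],[[0,2,0],0,1],[[0,2,0],0,1],[[0,2,0],0,1],[[0,2,0],0,1]]';python3 -m inch '[[[0,2,0],0,1],[[0,2,0],0,1],[[0,2,0],0,1],[[0,2,0],0,1],[[0,2,0],0,1],[[0,2,0],0,1],[[0,0,0],0,1],[[0,0,0],0,1]]';
python3 -c "
from h import *
look('s8')"
```

```text
time_s: 9.8
tcp_pos: [0.5743, -0.1185, 0.0883]
orientation: [0.0, 1.0, 0.0, 0.0]
force: [0.7, 0.2, -0.2]
opening: 0.0
9.8 [ 0.5743 -0.1185  0.0883] [ 0.7  0.2 -0.2]
[([362.1, 187.0], np.float64(0.0937)), ([327.3, 203.9], np.float64(0.0221)), ([291.1, 222.9], np.float64(-0.0505))]
[([344.9, 196.0], np.float64(0.0572)), ([309.1, 213.2], np.float64(-0.0146)), ([274.2, 234.4], np.float64(-0.0857))]
scene hub [0.6612 0.1154] npix 13 spread 0.04 pointer 0.992 greenwidth 0.464
time_s: 10.35
tcp_pos: [0.5744, -0.1086, 0.0887]
orientation: [0.001, 1.0, -0.001, 0.0]
force: [0.0, -7.4, 1.0]
opening: 0.0002
time_s: 10.85
tcp_pos: [0.5743, -0.0937, 0.0883]
orientation: [0.0, 1.0, 0.001, -0.0]
force: [0.4, -0.6, 0.5]
opening: 0.0001
time_s: 11.52
tcp_pos: [0.5744, -0.082, 0.0883]
orientation: [0.0, 1.0, 0.0, -0.0]
force: [0.1, 0.1, 0.5]
opening: 0.0002
11.5167 [ 0.5744 -0.082   0.0883] [0.1 0.1 0.5]
[([377.6, 179.1], np.float64(0.1272)), ([344.6, 197.8], np.float64(0.0546)), ([310.4, 214.0], np.float64(-0.0135))]
[([362.3, 188.3], np.float64(0.0924)), ([327.1, 203.3], np.float64(0.0225)), ([293.5, 224.5], np.float64(-0.0487))]
scene hub [0.6613 0.1152] npix 18 spread 0.05 pointer 1.343 greenwidth 0.466
```

View pics/s8.png

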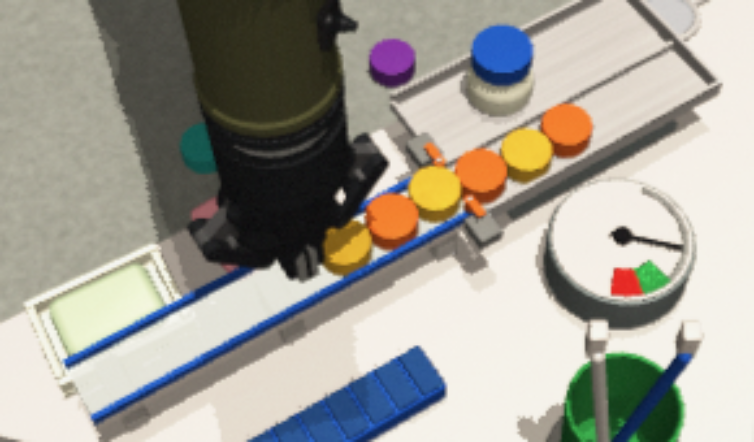

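```bash
python3 -m inch '[[[0,2,0],0,1],[[0,2,0],0,1],[[0,2,0],0,1],[[0,2,0],0,1],[[0,2,0],0,1],[[0,2,0],0,1]]';python3 -m inch '[[[0,2,0],0,1],[[0,2,0],0,1],[[0,2,0],0,1],[[0,2,0],0,1],[[0,2,0],0,1],[[0,2,0],0,1]]';python3 -m inch '[[[0,2,0],0,1],[[0,2,0],0,1],[[0,2,0],0,1],[[0,2,0],0,1],[[0,2,0],0,1],[[0,1.5,0],0,1],[[0,0,0],0,1],[[0,0,0],0,1]]';python3 -m inch '[[[0,-2,0],0,1],[[0,-2,0],0,1],[[0,0,0],0,1],[[0,0,0],0,1],[[0,0,0],0,1],[[0,0,0],0,1],[[0,0,0],0,1],[[0,0,0],0,1]]'
python3 -c "
from h import *
look('s9')
K,T=cam('wrist');img=robot.snapshot('wrist');cv2.imwrite('pics/w9.png',img)
"
```

```text
time_s: 12.07
tcp_pos: [0.5743, -0.0736, 0.0886]
orientation: [0.001, 1.0, -0.002, 0.0]
force: [-0.6, -7.9, 0.7]
opening: -0.0
time_s: 12.57
tcp_pos: [0.5743, -0.0579, 0.0883]
orientation: [0.0, 1.0, 0.0, -0.0]
force: [-0.1, -0.1, -0.0]
opening: -0.0
time_s: 13.23
tcp_pos: [0.5744, -0.0466, 0.0883]
orientation: [0.0, 1.0, 0.0, -0.0]
force: [0.3, 0.4, -0.1]
opening: 0.0001
time_s: 13.9
tcp_pos: [0.5744, -0.0509, 0.0883]
orientation: [0.0, 1.0, 0.0, 0.0]
force: [0.2, -0.3, 0.0]
opening: -0.0002
13.9 [ 0.5744 -0.0509  0.0883] [ 0.2 -0.3  0. ]
[([392.5, 171.1], np.float64(0.1606)), ([360.6, 187.4], np.float64(0.091)), ([329.2, 204.6], np.float64(0.0241))]
[([378.9, 181.0], np.float64(0.1267)), ([343.5, 195.3], np.float64(0.0559)), ([310.8, 214.7], np.float64(-0.0137))]
scene hub [0.661  0.1149] npix 18 spread 0.05 pointer 1.719 greenwidth 0.464
```

View pics/s9.png

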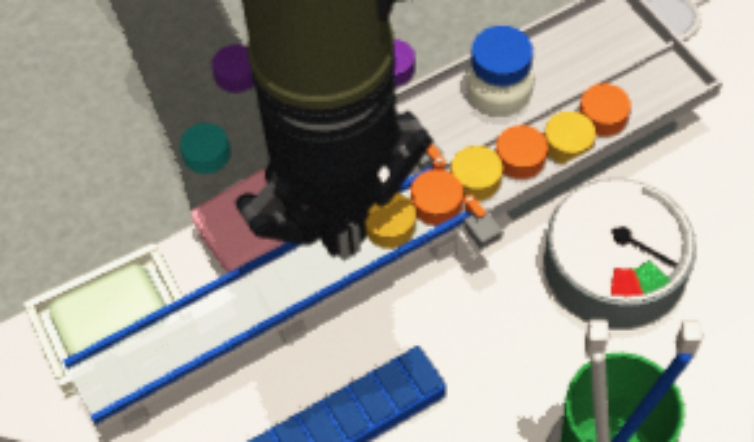

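View pics/w9.png

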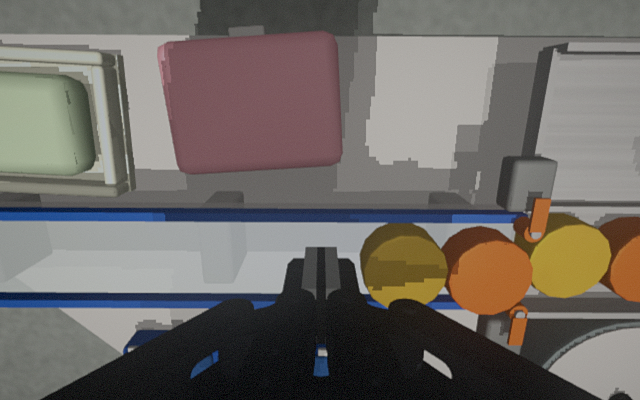

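```bash
python3 -m inch '[[[0,2,0],0,1],[[0,2,0],0,1],[[0,2,0],0,1],[[0,2,0],0,1],[[0,2,0],0,1],[[0,2,0],0,1],[[0,2,0],0,1],[[0,2,0],0,1]]';python3 -m inch '[[[0,2,0],0,1],[[0,2,0],0,1],[[0,2,0],0,1],[[0,2,0],0,1],[[0,2,0],0,1],[[0,2,0],0,1]]';python3 -m inch '[[[0,2,0],0,1],[[0,2,0],0,1],[[0,2,0],0,1],[[0,2,0],0,1],[[0,2,0],0,1],[[0,1,0],0,1],[[0,0,0],0,1],[[0,0,0],0,1]]';python3 -m inch '[[[0,-2,0],0,1],[[0,-2,0],0,1],[[0,-2,0],0,1],[[0,-2,0],0,1],[[0,0,0],0,1],[[0,0,0],0,1],[[0,0,0],0,1],[[0,0,0],0,1]]'
python3 -c "
from h import *
look('s10')
K,T=cam('wrist');img=robot.snapshot('wrist');cv2.imwrite('pics/w10.png',img)
"
```

```text
time_s: 14.67
tcp_pos: [0.5744, -0.0367, 0.0885]
orientation: [0.001, 1.0, -0.001, 0.0]
force: [-0.8, -5.1, 0.5]
opening: -0.0001
time_s: 15.17
tcp_pos: [0.5743, -0.0216, 0.0882]
orientation: [0.0, 1.0, 0.001, -0.0]
force: [0.7, -0.2, 0.7]
opening: -0.0
time_s: 15.83
tcp_pos: [0.5744, -0.0116, 0.0883]
orientation: [0.0, 1.0, 0.0, 0.0]
force: [1.1, 0.8, 0.6]
opening: -0.0001
time_s: 16.5
tcp_pos: [0.5744, -0.0198, 0.0883]
orientation: [0.0, 1.0, 0.0, 0.0]
force: [-0.6, 0.3, 0.7]
opening: 0.0
16.5 [ 0.5744 -0.0198  0.0883] [-0.6  0.3  0.7]
[([406.6, 162.7], np.float64(0.1941)), ([375.6, 177.9], np.float64(0.1258)), ([344.0, 197.9], np.float64(0.0536))]
[([394.2, 172.8], np.float64(0.1609)), ([359.6, 186.5], np.float64(0.0906)), ([327.8, 205.6], np.float64(0.0209))]
scene hub [0.6609 0.1147] npix 18 spread 0.04 pointer 1.986 greenwidth 0.434
```

View pics/s10.png

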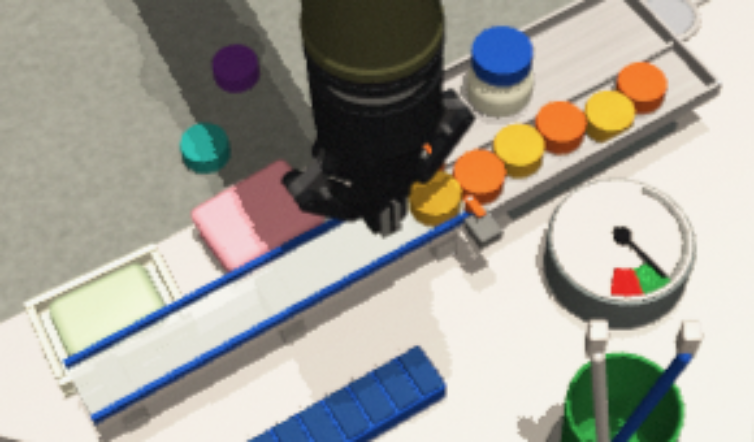

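View pics/w10.png

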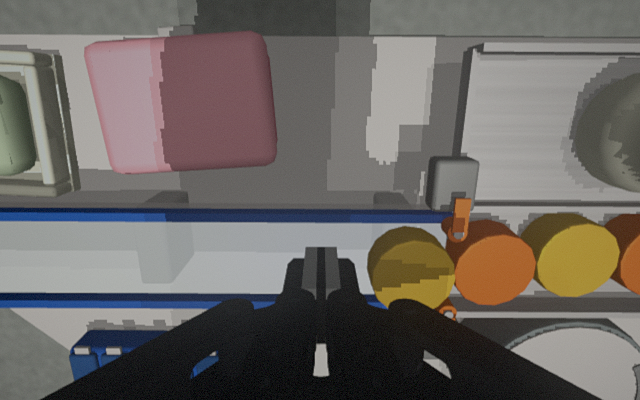

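T5 sits about 17 mm past the mouth, so its rear edge may still rest on the lane. The pointer reads only just about 2.0. I'll nudge the row a few mm more, with tablet 6 kept at the catch, then back off and re-read.

```bash
python3 -m inch '[[[0,2,0],0,1],[[0,2,0],0,1],[[0,2,0],0,1],[[0,2,0],0,1],[[0,2,0],0,1],[[0,1,0],0,1],[[0,1,0],0,1],[[0,0,0],0,1]]'; python3 -c "
from h import *
look('s11')"; python3 -m inch '[[[0,-4,0],0,1],[[0,-4,0],0,1],[[0,-4,0],0,1],[[0,-4,0],0,1],[[0,-4,0],0,1],[[0,0,0],0,1]]'; python3 -m inch '[[[0,0,15],0,1]]' >/dev/null 2>&1 & sleep 0; kill %1 2>/dev/null; wait
python3 -c "
from h import *
look('s12')"
```

```text
time_s: 17.27
tcp_pos: [0.5744, -0.008, 0.0883]
orientation: [0.0, 1.0, -0.0, -0.0]
force: [-0.5, -0.3, 0.7]
opening: -0.0001
17.2667 [ 0.5744 -0.008   0.0883] [-0.5 -0.3  0.7]
[([407.8, 162.0], np.float64(0.197)), ([376.9, 177.1], np.float64(0.1288)), ([345.2, 197.3], np.float64(0.0561))]
[([395.4, 172.1], np.float64(0.1637)), ([361.0, 185.9], np.float64(0.0935)), ([330.4, 204.7], np.float64(0.0257))]
scene hub [0.6609 0.1147] npix 17 spread 0.04 pointer 2.022 greenwidth 0.426
time_s: 17.82
tcp_pos: [0.5743, -0.0295, 0.0884]
orientation: [0.001, 1.0, -0.0, 0.0]
force: [-0.6, 0.5, 0.3]
opening: 0.0005
17.8167 [ 0.5743 -0.0295  0.0884] [-0.6  0.5  0.3]
[([407.7, 162.1], np.float64(0.1967)), ([376.9, 177.3], np.float64(0.1285)), ([345.4, 197.6], np.float64(0.056))]
[([395.5, 172.3], np.float64(0.1636)), ([361.0, 185.9], np.float64(0.0935)), ([329.3, 204.1], np.float64(0.0248))]
scene hub [0.6609 0.1147] npix 16 spread 0.04 pointer 2.179 greenwidth 0.464
```

I wrongly included a stray 15 mm down-move in that command. It was killed before it ran: the clock and z are unchanged. Now I lift off and look from above.

```bash
python3 -m inch '[[[0,0,-15],0,1],[[0,0,-30],0,1],[[0,0,-30],0,1],[[0,0,-30],0,1],[[0,0,-30],0,1],[[0,0,-30],0,1],[[0,0,0],0,1],[[0,0,0],0,1]]'; python3 -m inch '[[[0,10,0],0,1],[[0,10,0],0,1],[[0,10,0],0,1],[[0,10,0],0,1],[[0,0,0],0,1],[[0,0,0],0,1],[[0,0,0],0,1]]'
python3 -c "
from h import *
look('s13')
s=robot.get_state();img=robot.snapshot('wrist');cv2.imwrite('pics/w13.png',img);K,T=cam('wrist',s);np.save('w13.npy',T)
dial('wrist',img,K,T)
"
```

```text
time_s: 18.53
tcp_pos: [0.5755, -0.0279, 0.2555]
orientation: [0.0, 1.0, 0.0, 0.002]
force: [0.3, 0.3, -1.1]
opening: -0.0001
time_s: 19.12
tcp_pos: [0.5743, 0.0118, 0.2531]
orientation: [0.0, 1.0, -0.0, -0.0]
force: [-0.3, -1.4, -0.5]
opening: 0.0
19.1167 [0.5743 0.0118 0.2531] [-0.3 -1.4 -0.5]
[([407.8, 161.9], np.float64(0.1971)), ([377.0, 177.1], np.float64(0.1289)), ([345.4, 197.6], np.float64(0.056))]
[([395.5, 172.1], np.float64(0.1638)), ([361.0, 185.7], np.float64(0.0937)), ([328.6, 203.6], np.float64(0.0244))]
scene hub [0.6606 0.115 ] npix 18 spread 0.05 pointer 2.197 greenwidth 0.457
wrist hub [0.666 0.113] npix 80 spread 0.07 pointer 2.212 greenwidth 0.495
```

View pics/w13.png

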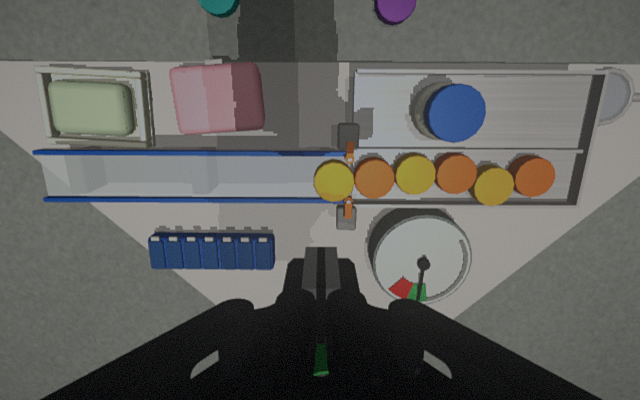

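View pics/s13.png

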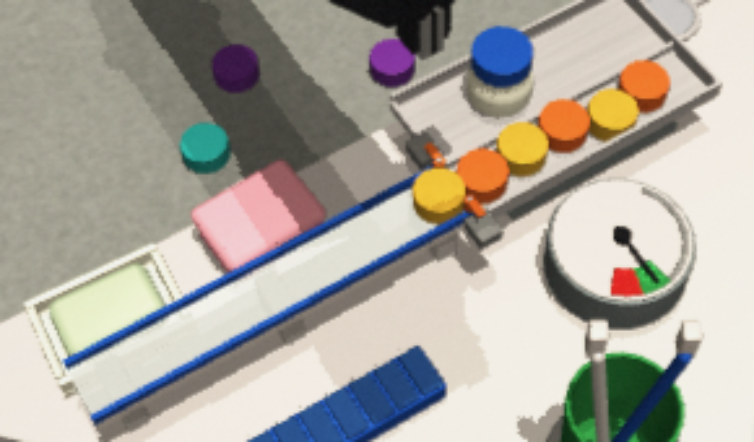

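The pointer is inside the green at about 2.2 in both views. Five tablets are in the pan and T6 is at the catch, px (334,182). I check the positions and then wait to confirm it is stable.

```bash
python3 -m inch '[[[0,0,0],0,1],[[0,0,0],0,1],[[0,0,0],0,1],[[0,0,0],0,1],[[0,0,0],0,1],[[0,0,0],0,1],[[0,0,0],0,1],[[0,0,0],0,1]]' | head -1
python3 -c "
from h import *
s=robot.get_state();img=robot.snapshot('wrist');K,T=cam('wrist',s)
dial('wrist',img,K,T)
hsv=cv2.cvtColor(img,cv2.COLOR_BGR2HSV)
for nm,lo,hi,z in(('o',(4,110,90),(17,255,255),.067),('y',(18,110,90),(32,255,255),.072)):
  m=cv2.inRange(hsv,np.array(lo),np.array(hi));m[:145]=0;m[215:]=0
  n,l,st,c=cv2.connectedComponentsWithStats(m)
  for i in range(1,n):
    if st[i][4]>40: zz=z if c[i][0]<345 or nm=='o' else .067;p=onz(K,T,*c[i],zz);print(nm,c[i].round(1),st[i][4],'station',(p[:2]-[.5743,.039]).round(4))
"
```

```text
time_s: 19.88
wrist hub [0.6658 0.113 ] npix 77 spread 0.12 pointer 2.223 greenwidth 0.488
o [348.6 152.7] 111 station [-0.022  -0.0033]
o [455.5 173.8] 1235 station [-0.0036  0.0903]
o [373.4 178.2] 1208 station [0.0003 0.0189]
o [533.5 176.9] 1205 station [-0.0009  0.1588]
o [347.1 206. ] 113 station [ 0.0259 -0.0035]
y [414.4 174.3] 1218 station [-0.0032  0.0545]
y [332.9 181.1] 1251 station [ 0.0017 -0.0167]
y [492.7 186.2] 1198 station [0.0076 0.1243]
```

```bash
python3 -c "
from workcell import robot
print(robot.finish_job())"
```

```text
the job is handed in; nothing more can be done
None
```

I pushed five tablets into the pan one at a time with the closed fingers. I then backed off, lifted clear and handed the job in at about 20 s; no verdict is reported.

**Last checks**
- **Pointer:** it read 2.20 rad in the scene view and 2.21 to 2.22 in the wrist view, steady for more than 1 s inside the green field.
- **Tablets:** tablet 5 sits about 19 to 20 mm past the mouth. Tablet 6 is in the lane, about 15 to 17 mm before the mouth.
- **Forces:** the wrist force, sampled at the end of each call, stayed at or below about 8 N.
- **Jar and shelf:** the jar is upright in the pan, and the things on the shelf look unmoved in the pictures. I did not measure their positions.

**What went wrong or disagreed**
- After the first push of tablet 5 the dial read only 1.99, probably because its rear edge still rested on the lane. A nudge of about 4 mm fixed that.
- The two cameras placed the dial hub about 5 mm apart, but their pointer readings agreed.
- One command line included an unintended 15 mm downward move. It was killed before it ran, and the clock and height were unchanged afterwards.

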